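Set up a soak test: slide the bath pot to its ring and put the specimen basket in it

ROBOT

A 6-joint arm with a two-finger parallel gripper is mounted at the origin on the work surface. World frame = base frame: x ahead of the robot, y to its left, z up, the work surface at z = 0. Lengths are in m, angles in rad, forces in N, time in s.
With the tool pointing down it reaches from about 0.325 to 0.9 m from the base axis. Payload 6.1 kg.
Tool frame: the origin (TCP) lies midway between the tips of the shut fingers; the grasp point (between the pads) lies 19 mm behind it; z points along the fingers, y is the line along which they close (so a half turn about z gives the same grasp; the last joint's range is limited). The gripper opens to 87 mm and grips with 3 to 60 N. Pads are 19 mm wide; open, the fingers measure 117 mm over their backs; the gripper's body (75 mm by 190 mm) begins 51 mm behind the grasp point.
Start: joints at [1.207, 0.22, 1.526, -0, 1.395, -0.126], TCP at [0.147, 0.607, 0.223] pointing down, gripper open.
Joint ranges: [-2.98, 2.98], [-0.91, 2.08], [0.09, 2.57], [-1.24, 4.39], [0.2, 2.65], [-2.68, 2.68]. Speed limits (rad/s): [2.57, 2.57, 3.01, 3.14, 3.14, 3.14].

INTERFACE

Orientations are given as a unit quaternion [x, y, z, w].
In Python, from station import arm, vision, ticket gives the robot as it stands. The module is installed in compiled form; this text tells all that it offers.
- The arm moves only by the tool carry_out, never from a script. Its argument "series" is text: rows parted by semicolons, each of 7 numbers parted by spaces: the turn, a rotation vector about the tool's x, y, z in units of 5 degrees (1.0 is 5 degrees), then the shift along the tool's x, y, z in units of 30 mm (1.0 is 30 mm), then the closure, from 0 (fully open) to 1 (shut). A call has exactly 10 rows; each row shifts and turns the commanded pose from where the row before left it, along the tool's axes as they then stand; what a row does not reach is not made up. A row lasts 1/10 s, in which the tool goes at most 50 mm and 8.59 degrees, less where a joint would pass 70% of its speed; a pose out of reach is approached as far as the arm can. A call with a number of a shift or a turn outside -1 to 1 is refused whole. A call with a gripper value outside its range is refused whole. The fingers move at their own pace and stop on an object; "force" is the grip in N (left out, the last holds). Time passes only in rows, so rows that do not move let the fingers close, or fill a call up. It gives the time, the measured TCP pose, the force, the opening and the grip force at its end, in the units of the state.
- arm.observe(): the state, without advancing time (a new reading comes with each control period).
- vision.grab_frame(name): name is "scene" or "top" or "wrist"; returns the picture (400x640x3 uint8, red, green, blue); there is no depth.
- vision.calibration(name): a dict with "vfov" (degrees; the focal length in pixels is half the picture's height over the tangent of half this angle, whatever the lens; pixels are square), "cx", "cy" (the principal point, pixels), "R" (3x3) and "t" (3): a world point X has camera coordinates R X + t; the wrist camera has in their place "tool_from_camera" (4x4, takes a point from camera to tool coordinates, whose origin is the TCP and whose axes are the flange's). Camera axes: x right, y down, z forward; pixel columns grow to the right and rows downward; lengths in m; the calibration is good to about 2 mm. A picture is of the moment at which its call begins: read the wrist's pose just before it. calibration takes no time and is no camera call.
- ticket.job_done(): hands the job in; it is judged then, once.
The state is a dict: "t": time; "joint_pos": joint angles; "qvel": joint speeds; "joint_torque": joint torques, N m; "position": TCP position; "tcp_rot": TCP orientation; "force": force on the tool from outside, world axes, zero at the start; "torque": the same for the moment, N m; "grip_width": finger opening in m; "gripper_force": force on a finger pad.
Only numpy, scipy, OpenCV 4.12 (cv2) and the standard library are available. Lean on these libraries where they do the work, as an engineer would, in place of code of your own. Each camera call takes 0.05 s, during which the arm holds its last target. There are 200 camera calls.

TASK

Take the steel pot by its handle and slide it across the warming plate, without lifting or tipping it, from the square mark to the round mark, so that it stands wholly inside the circle. Then lift the specimen basket up and off its peg under the rack's shelf, lower it into the pot until it stands upright on the pot's floor, and only then let it go. Do not knock the bottle, the beaker or the weight about.

Things in the scene. Friction and masses are not known exactly. Their poses are not given: they have to be found in the camera images.
- hotplate: grey warming plate, 240 (x) by 420 (y) mm, flat black glass top 45 mm above the table; origin: centre of its underside; x points away from its front edge with the two knobs, z up
- ring_mark: white thin circle, 140 mm in diameter with a small cross at its centre, printed on the black top of the warming plate; one of two marked places side by side, 200 mm apart; origin: its centre, on the plate's surface (45 mm above the table)
- square_mark: white thin square outline, 140 mm a side, printed on the plate; the pot's place at the start; origin: its centre, on the plate's surface
- pot: round open steel pot, 112 mm in outer diameter, 80 mm high, wall 3 mm, floor 5 mm thick (inner diameter about 104 mm), 0.4 to 0.85 kg, with a straight black handle along its own -x; origin: centre of its underside, z up
- pot_handle (a point): middle of the pot's handle, 120 mm from the pot's axis along the pot's -x and 65 mm above its underside; the handle is a level bar 100 mm long (68 to 168 mm from the axis), 14 mm wide and 12 mm thick: pinch it from above across its width
- pot_floor (a point): centre of the pot's inner floor, 5 mm above its underside; the rim is 75 mm above it
- basket: steel specimen basket hanging on the rack's peg: a shallow dish 64 mm in diameter and 28 mm high with six thin black rubber specimens in it, an 8 mm round stem in its middle, and a flat eye at the top from 115 to 163 mm above the underside; 0.15 kg; origin: centre of the dish's underside, z up; the eye's plate is square to its x
- basket_eye (a point): centre of the basket's eye, 138 mm above the basket's underside; the eye is a frame 32 mm wide (along the basket's y), 48 mm high and 8 mm thick (along x) with a hole 16 mm wide and 30 mm high; grip it across its 32 mm width
- rack: small bench rack, 210 mm wide, two uprights 85 mm behind the origin, and a shelf with jars on it, its underside 325 mm above the table; the shelf's front edge lies directly above the hanging place (shelf from x = 0 to +150 mm), so the eye is reached from the front with a leaning tool; origin: on the table under the hanging place; its front, where the peg points, is its own -x
- peg_tip (a point): upturned end of the rack's peg: an 8 mm round rod level along the rack's -x, its axis 235 mm above the table, turned up at its end; this point is the centre of the rounded end, 22 mm in front of the rack's origin, 246 mm above the table (the tip's top at 250 mm); the basket's eye must rise 12 to 20 mm to pass forward over it
- gauge: fixed thickness gauge with a round dial on a column, about 150 by 120 mm and 250 mm high, standing on the side of the warming plate away from the rack; not used; origin: on the table under its stem
- bottle: white plastic bottle, 60 mm in diameter, 140 mm high; not used; origin: centre of its underside
- beaker: glass beaker, 70 mm in diameter, 90 mm high; not used; origin: centre of its underside
- weight: brass test weight with a knob, 50 mm in diameter, 68 mm high; not used; origin: centre of its underside
Things that resemble listed ones, but are neither listed nor needed, are in the scene too. Leave any pink look-alike of the basket alone.

How it is judged:
By the outcome, as a careful person would: the job done as asked, in the order asked, and still so for the second after the job is handed in, with the robot touching nothing.
It also fails if it takes over 72 s, if anything falls off the work surface, if the arm or the gripper's body presses on something with over 40 N, if the wrist force passes 120 N, or if a joint passes its speed limit or range.

## Working session

There is one attempt and no reset: what is moved stays moved. The work goes in short steps, Python scripts to look and compute and a tool call to move; the robot and the scene stay as the last step left them, time stands still between calls to the robot, and variables do not carry over. Pictures are saved under pics/ and viewed, at most 13 in all, crops included, and the job is handed in when it is done.

Besides the shell and the picture viewer there is one more tool, called after "Emit:" in YAML: its name, and indented under it one key for each argument. carry_out: Moves the arm, as the interface text tells. Its arguments: {"type":"object","properties":{"series":{"type":"string"},"force":{"type":"number"}},"required":["series"]}

```bash
mkdir -p pics; python3 - <<'E'
from station import arm, vision
import cv2,numpy as np
for n in("scene","top"):
    im=vision.grab_frame(n); cv2.imwrite(f"pics/{n}0.png",im[:,:,::-1]); c=vision.calibration(n); print(n,c)
print(vision.calibration("wrist"));print(arm.observe())
E
```

```text
scene {'vfov': 55.70171576469356, 'cx': 320.3642912991405, 'cy': 194.5364243153364, 'R': array([[-0.13324248,  0.99105306, -0.00776345],
       [ 0.85463248,  0.11092784, -0.50724584],
       [-0.50184636, -0.07422159, -0.86176643]]), 't': array([ 0.03030198, -0.40425278,  1.64713663])}
top {'vfov': 44.001151647071474, 'cx': 314.9809039686747, 'cy': 201.28592498182005, 'R': array([[-0.01415344, -0.99958579, -0.0250586 ],
       [-0.99598515,  0.01630904, -0.08802048],
       [ 0.08839271,  0.0237122 , -0.99580342]]), 't': array([0.07881235, 0.57697919, 1.39138936])}
{'vfov': 59.56890975073877, 'cx': 315.8408044734281, 'cy': 194.4972239430541, 'tool_from_camera': array([[-8.98234872e-04, -9.65783850e-01, -2.59346774e-01,
         7.14086359e-02],
       [ 9.99999493e-01, -7.49494926e-04, -6.72398271e-04,
         1.67872571e-04],
       [ 4.55012300e-04, -2.59347246e-01,  9.65784033e-01,
        -1.63392045e-01],
       [ 0.00000000e+00,  0.00000000e+00,  0.00000000e+00,
         1.00000000e+00]])}
{'t': 0.1, 'joint_pos': array([ 1.20690815e+00,  2.21124184e-01,  1.52748724e+00, -1.40130431e-05,
        1.39474847e+00, -1.26091182e-01]), 'qvel': array([ 0.00061011, -0.00158556, -0.00268593, -0.00015271, -0.00060163,
        0.0008916 ]), 'joint_torque': array([ 2.18986541e-03, -4.95942557e+01, -3.88519549e+01,  7.02065695e-02,
        5.14594093e-02, -4.73937791e-05]), 'position': array([0.1470252 , 0.60687526, 0.22156599]), 'tcp_rot': array([ 1.18617282e-01,  9.92939656e-01, -8.58907659e-04, -2.07627540e-04]), 'force': array([ 0.50164261,  0.7258247 , -0.92893414]), 'torque': array([-0.00142935, -0.01655224,  0.00990474]), 'gripper_force': 0.0, 'grip_width': 0.08706700852564281}
```

View pics/scene0.png

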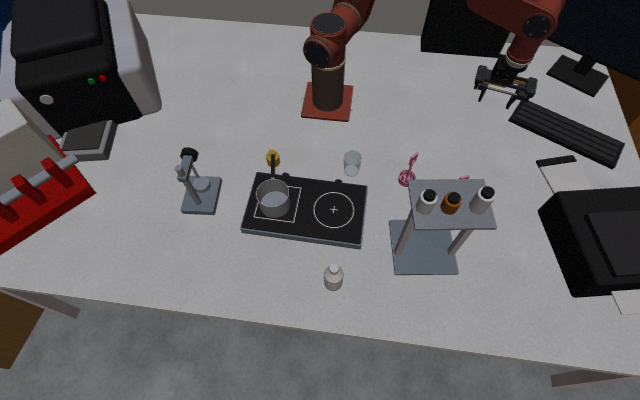

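View pics/top0.png

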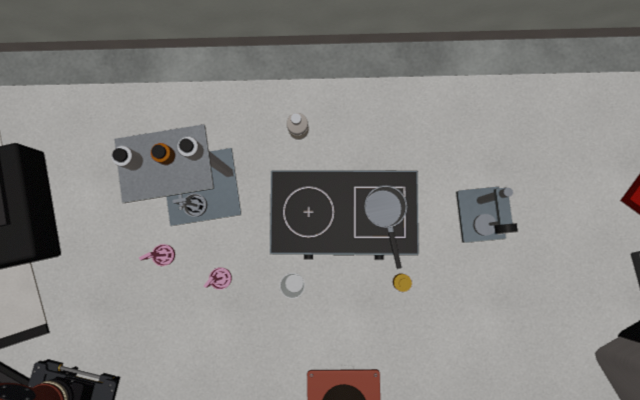

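The scene view shows the pot at (272,200) with its handle up to (272,158), the weight at (272,158), the ring at (334,210), the beaker at (352,163) and the bottle at (333,277). In the top view the pot is at (384,207), the handle end at (398,267), the ring cross at (308,212), the weight at (402,283) and the beaker at (292,285). There are three basket candidates in the top view: steel at (193,204) under the rack shelf, pink at (160,255) and pink at (220,278). The steel one on the peg is the one meant.

```bash
cat > h.py <<'E'
import numpy as np, cv2
from station import arm, vision
from scipy.spatial.transform import Rotation as Ro
def cam(n, st=None):
    c=vision.calibration(n); f=200/np.tan(np.radians(c["vfov"])/2)
    if n=="wrist":
        T=np.eye(4); st=st or arm.observe(); T[:3,:3]=Ro.from_quat(st["tcp_rot"]).as_matrix(); T[:3,3]=st["position"]
        M=np.linalg.inv(T@c["tool_from_camera"]); R,t=M[:3,:3],M[:3,3]
    else: R,t=c["R"],c["t"]
    return f,c["cx"],c["cy"],R,t
def ray(C,u,v):
    f,cx,cy,R,t=C; d=R.T@np.array([(u-cx)/f,(v-cy)/f,1]); return -R.T@t,d/np.linalg.norm(d)
def onz(C,u,v,z):
    o,d=ray(C,u,v); return o+d*(z-o[2])/d[2]
def tri(*rs):
    A=sum(np.eye(3)-np.outer(d,d) for o,d in rs); b=sum((np.eye(3)-np.outer(d,d))@o for o,d in rs); return np.linalg.solve(A,b)
def px(C,X):
    f,cx,cy,R,t=C; p=R@np.asarray(X)+t; return np.array([cx+f*p[0]/p[2],cy+f*p[1]/p[2]])
E
python3 - <<'E'
from h import *
im=cv2.imread("pics/top0.png"); C=cam("top")
# plate corners
g=im.max(2); roi=np.zeros_like(g); roi[160:262,262:425]=1
m=((g<70)&(roi>0)).astype(np.uint8)
c=max(cv2.findContours(m,0,2)[0],key=cv2.contourArea); r=cv2.minAreaRect(c); print("plate",r)
print(np.array([onz(C,*p,.045) for p in cv2.boxPoints(r)]).round(4).tolist(), onz(C,*r[0],.045))
# ring
m=((g>110)&(roi>0)).astype(np.uint8); m[:,340:]=0; m[:,:278]=0;m[:176]=0;m[248:]=0
ys,xs=np.nonzero(m); k=np.hypot(xs-308,ys-212)>15
e=cv2.fitEllipse(np.c_[xs[k],ys[k]].astype(np.float32)); print("ring",e,onz(C,*e[0],.045))
for n,u,v,z in(("pot rim",384,207,.125),("hand end",398,267,.11),("weight",402,283,.065),("beaker",292,285,.09),("bottle",297,119,.14),("basket dish",195,206,.11)): print(n,onz(C,u,v,z).round(4))
a=cv2.resize(im[165:300,340:440],None,fx=4,fy=4,interpolation=2); b=cv2.resize(im[165:300,150:250],None,fx=4,fy=4,interpolation=2)
cv2.imwrite("pics/c1.png",np.hstack([a,b])[:600])
E
```

```text
plate ((343.5, 216.5), (89.0, 145.0), 90.0)
[[0.6622, 0.1936, 0.045], [0.6549, -0.2172, 0.045], [0.4051, -0.2092, 0.045], [0.4105, 0.1952, 0.045]] [ 0.53216374 -0.01012945  0.045     ]
ring ((308.1138916015625, 211.55770874023438), (49.22850799560547, 49.41004943847656), 50.50978469848633) [0.54768306 0.08935174 0.045     ]
pot rim [ 0.5512 -0.1152  0.125 ]
hand end [ 0.3921 -0.1498  0.11  ]
weight [ 0.3465 -0.1657  0.065 ]
beaker [0.3468 0.1337 0.09  ]
bottle [0.7898 0.1123 0.14  ]
basket dish [0.5632 0.3933 0.11  ]
```

View pics/c1.png

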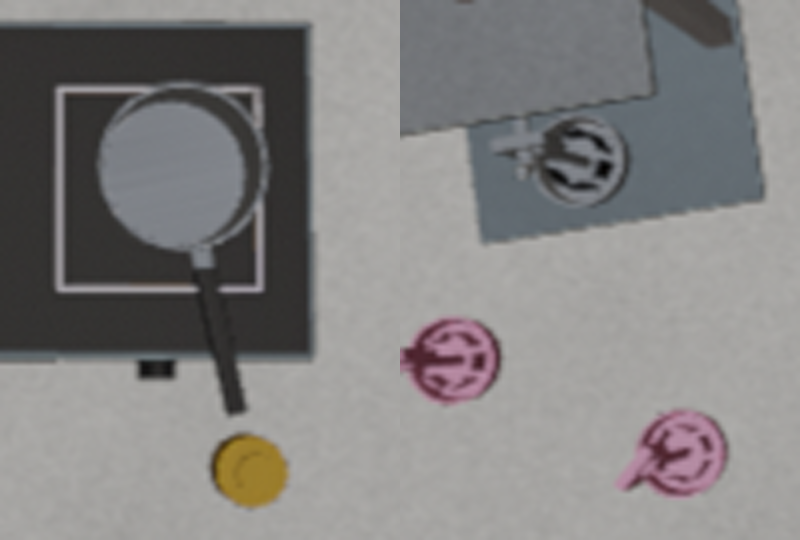

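The crop shows the square at x 55–264, y 87–292. The pot rim is at x 97–270, y 82–250, and the handle runs from (203,265) to (235,412). The steel basket hangs on the peg at about (523,150), with its dish at (580,160). It is the only unpainted one under the shelf, so it is the target. The two pink ones at (455,360) and (680,455) are decoys.

```bash
cat >> h.py <<'E'
def go(p=None,a=None,x=None,st=None):
    "units to bring TCP to p with approach a and tool-x hint x: rotation first (rotvec/5deg), then shift (/30mm, new axes)"
    st=st or arm.observe(); R0=Ro.from_quat(st["tcp_rot"])
    R1=R0
    if a is not None:
        a=np.array(a,float)/np.linalg.norm(a); x=np.array(x,float); x-=a*(x@a); x/=np.linalg.norm(x)
        R1=Ro.from_matrix(np.c_[x,np.cross(a,x),a])
    rv=np.degrees((R0.inv()*R1).as_rotvec())/5
    print("turn",rv.round(2),"shift",(R1.inv().apply(np.array(p)-st["position"])/.03).round(2))
E
python3 - <<'E'
from h import *
C=cam("top"); im=cv2.imread("pics/top0.png")
U=lambda u,v:(340+(u-1.5)/4,165+(v-1.5)/4)
sq=onz(C,*U(159.5,189.5),.045); print("square",sq)
pot=onz(C,*U(183,166),.125); h0=onz(C,*U(203,268),.116); h1=onz(C,*U(235,411),.116)
print("pot",pot,"diam",np.ptp([onz(C,*U(u,166),.125)[1] for u in(97,270)]))
d=h0-h1; print(h0,h1,np.linalg.norm(d),"yaw",np.degrees(np.arctan2(d[1],d[0])),np.degrees(np.arctan2(*(pot-h1)[1::-1])))
d=(pot-h1);d/=np.linalg.norm(d[:2]); g=pot-.12*d; print("grasp",g[:2], "h1 dist",np.linalg.norm((pot-h1)[:2]))
d[2]=0
go([g[0],g[1],.25],[0,0,-1],-d)
print("peg",onz(C,*U(400+123-400+0,178),.246) if 0 else onz(C,150+(523-400)/4,165+176/4,.246))
for n,u,v,z in(("pinkL",160,255,.03),("pinkR",220,278,.03)): print(n,onz(C,u,v,z).round(3))
E
```

```text
square [ 0.54325314 -0.11147882  0.045     ]
pot [ 0.55342318 -0.11892482  0.125     ] diam 0.1143333290716721
[ 0.48593544 -0.13142327  0.116     ] [ 0.39140586 -0.14987549  0.116     ] 0.09631368514001204 yaw 11.045276563354214 10.81508404452644
grasp [ 0.43555464 -0.14144161] h1 dist 0.1649471312257734
turn [-0.02 -0.01 -4.89] shift [ -4.77 -26.31  -0.95]
peg [0.54513938 0.39155637 0.246     ]
pinkL [0.431 0.514 0.03 ]
pinkR [0.364 0.342 0.03 ]
```

Emit:
carry_out:
  series: "0 0 -0.489 0 0 -0.2 0;0 0 -0.489 0 0 -0.2 0;0 0 -0.489 0 0 -0.2 0;0 0 -0.489 0 0 -0.2 0;0 0 -0.489 0 0 -0.2 0;0 0 -0.489 0 0 -0.2 0;0 0 -0.489 0 0 -0.2 0;0 0 -0.489 0 0 -0.2 0;0 0 -0.489 0 0 -0.2 0;0 0 -0.489 0 0 -0.2 0"
  force: 30

```text
t: 1.1
position: [0.1471, 0.6071, 0.2821]
tcp_rot: [-0.095, 0.995, -0.001, -0.0]
force: [-0.5, -0.2, 0.2]
grip_width: 0.087
gripper_force: 0.0
```

Emit:
carry_out:
  series: "0 0 0 -0.16 -0.877 0 0;0 0 0 -0.16 -0.877 0 0;0 0 0 -0.16 -0.877 0 0;0 0 0 -0.16 -0.877 0 0;0 0 0 -0.16 -0.877 0 0;0 0 0 -0.16 -0.877 0 0;0 0 0 -0.16 -0.877 0 0;0 0 0 -0.16 -0.877 0 0;0 0 0 -0.16 -0.877 0 0;0 0 0 -0.16 -0.877 0 0"

```text
t: 2.1
position: [0.2438, 0.3568, 0.2821]
tcp_rot: [-0.094, 0.996, -0.0, -0.0]
force: [0.5, -0.2, -0.0]
grip_width: 0.0874
gripper_force: 0.0
```

Emit:
carry_out:
  series: "0 0 0 -0.16 -0.877 0 0;0 0 0 -0.16 -0.877 0 0;0 0 0 -0.16 -0.877 0 0;0 0 0 -0.16 -0.877 0 0;0 0 0 -0.16 -0.877 0 0;0 0 0 -0.16 -0.877 0 0;0 0 0 -0.16 -0.877 0 0;0 0 0 -0.16 -0.877 0 0;0 0 0 -0.16 -0.877 0 0;0 0 0 -0.16 -0.877 0 0"

```text
t: 3.1
position: [0.3404, 0.1075, 0.2823]
tcp_rot: [-0.094, 0.996, 0.0, -0.0]
force: [0.9, -0.3, -0.5]
grip_width: 0.087
gripper_force: 0.0
```

Emit:
carry_out:
  series: "0 0 0 -0.16 -0.877 0 0;0 0 0 -0.16 -0.877 0 0;0 0 0 -0.16 -0.877 0 0;0 0 0 -0.16 -0.877 0 0;0 0 0 -0.16 -0.877 0 0;0 0 0 -0.16 -0.877 0 0;0 0 0 -0.16 -0.877 0 0;0 0 0 -0.16 -0.877 0 0;0 0 0 -0.16 -0.877 0 0;0 0 0 0 0 0 0"

```text
t: 4.1
position: [0.4275, -0.1181, 0.2819]
tcp_rot: [-0.093, 0.996, -0.0, -0.001]
force: [0.5, 0.2, 0.0]
grip_width: 0.0872
gripper_force: 0.0
```

```bash
python3 - <<'E'
from h import *
st=arm.observe(); im=vision.grab_frame("wrist")[:,:,::-1]; C=cam("wrist",st)
cv2.imwrite("pics/w1.png",im)
for n,p in(("grasp",[.4356,-.1414,.116]),("h1",[.3914,-.1499,.116]),("h0",[.4859,-.1314,.116]),("pot",[.5534,-.1189,.125])): print(n,px(C,p).round(1))
go([.4356,-.1414,.091])
E
```

```text
grasp [290.4 181.3]
h1 [289.3 134.2]
h0 [291.9 231.1]
pot [292.4 296.9]
turn [0. 0. 0.] shift [-0.14 -0.87  6.36]
```

View pics/w1.png

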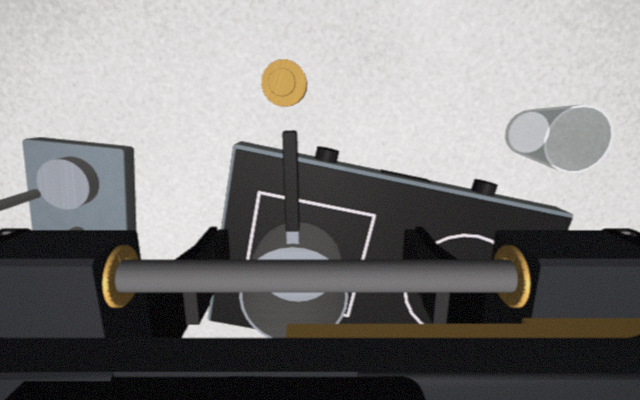

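The wrist view shows the handle from (290,131) to (293,232), within 3 px of the prediction. The weight is at (284,83), clear of the fingers.

Emit:
carry_out:
  series: "0 0 0 -0.14 -0.87 0.2 0;0 0 0 0 0 0.77 0;0 0 0 0 0 0.77 0;0 0 0 0 0 0.77 0;0 0 0 0 0 0.77 0;0 0 0 0 0 0.77 0;0 0 0 0 0 0.77 0;0 0 0 0 0 0.77 0;0 0 0 0 0 0.77 0;0 0 0 0 0 0 0"

```text
t: 5.15
position: [0.4334, -0.1384, 0.0886]
tcp_rot: [-0.095, 0.995, 0.002, -0.003]
force: [-0.1, 0.5, 0.3]
grip_width: 0.0873
gripper_force: 0.0
```

Emit:
carry_out:
  series: "0 0 0 0 0 0 1;0 0 0 0 0 0 1;0 0 0 0 0 0 1;0 0 0 0 0 0 1;0 0 0 0 0 0 1;0 0 0 0 0 0 1;0 0 0 0 0 0 1;0 0 0 0 0 0 1;0 0 0 0 0 0 1;0 0 0 0 0 0 1"
  force: 30

```text
t: 6.15
position: [0.4363, -0.1407, 0.0917]
tcp_rot: [-0.094, 0.996, 0.0, -0.0]
force: [0.3, -0.9, -0.4]
grip_width: 0.0152
gripper_force: 0.3
```

```bash
python3 - <<'E'
from h import *
st=arm.observe();print(st["position"],st["force"],st["torque"],st["grip_width"],st["gripper_force"])
d=np.array([.54768-.55342,.08935+.11892,0]);go(st["position"]+d)
E
```

```text
[ 0.43625027 -0.14071682  0.09169383] [ 0.34401454 -0.8998991  -0.42489104] [-0.1270281  -0.00586    -0.02402533] 0.015248878544999551 0.2643053812062135
turn [0. 0. 0.] shift [-1.12  6.85  0.  ]
```

Emit:
carry_out:
  series: "0 0 0 0 0 0 1;0 0 0 0 0 0 1;0 0 0 0 0 0 1;0 0 0 0 0 0 1;0 0 0 -0.02 0.1 0 1;0 0 0 -0.03 0.2 0 1;0 0 0 -0.05 0.3 0 1;0 0 0 -0.06 0.4 0 1;0 0 0 -0.06 0.4 0 1;0 0 0 -0.06 0.4 0 1"
  force: 30

```text
t: 7.15
position: [0.4343, -0.0848, 0.0917]
tcp_rot: [-0.094, 0.996, 0.0, 0.0]
force: [0.1, -2.4, -0.6]
grip_width: 0.0135
gripper_force: 30.2
```

Emit:
carry_out:
  series: "0 0 0 -0.07 0.4 0 1;0 0 0 -0.07 0.4 0 1;0 0 0 -0.07 0.4 0 1;0 0 0 -0.07 0.4 0 1;0 0 0 -0.07 0.4 0 1;0 0 0 -0.07 0.4 0 1;0 0 0 -0.07 0.4 0 1;0 0 0 -0.07 0.4 0 1;0 0 0 -0.07 0.4 0 1;0 0 0 -0.07 0.4 0 1"

```text
t: 8.15
position: [0.4324, 0.0367, 0.0917]
tcp_rot: [-0.094, 0.996, -0.0, -0.0]
force: [0.4, -3.4, -0.5]
grip_width: 0.0137
gripper_force: 30.2
```

Emit:
carry_out:
  series: "0 0 0 -0.06 0.4 0 1;0 0 0 -0.05 0.3 0 1;0 0 0 -0.03 0.2 0 1;0 0 0 -0.02 0.15 0 1;0 0 0 0 0 0 1;0 0 0 0 0 0 1;0 0 0 0 0 0 1;0 0 0 0 0 0 1;0 0 0 0 0 0 1;0 0 0 0 0 0 1"

```text
t: 9.15
position: [0.4314, 0.0675, 0.0918]
tcp_rot: [-0.094, 0.996, 0.0, 0.0]
force: [1.8, 0.1, -1.8]
grip_width: 0.0136
gripper_force: 30.0
```

```bash
python3 - <<'E'
from h import *
st=arm.observe();print(st["position"],st["tcp_rot"],st["force"],st["grip_width"],st["gripper_force"])
im=vision.grab_frame("top")[:,:,::-1]; s=vision.grab_frame("scene")[:,:,::-1]
a=cv2.resize(im[165:300,255:355],None,fx=4,fy=4,interpolation=2);b=cv2.resize(s[140:275,280:380],None,fx=4,fy=4,interpolation=2)
cv2.imwrite("pics/c2.png",np.hstack([a,b]))
E
```

```text
[0.43138578 0.06748021 0.09175232] [-9.42222381e-02  9.95551181e-01  3.52054236e-05  1.24862631e-04] [ 1.75902694  0.08680077 -1.81168552] 0.013642207886107626 30.0086285546422
```

View pics/c2.png

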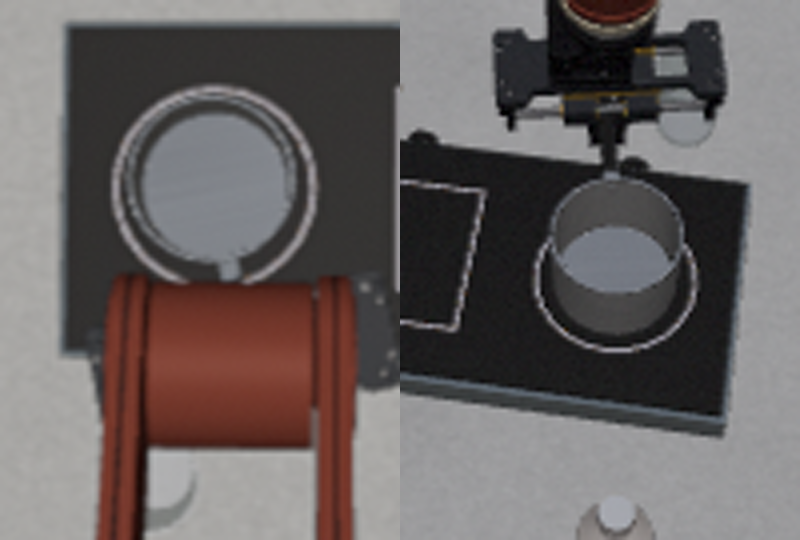

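The pot stands inside the ring. In the top crop the ring spans x 112–318 and the rim x 121–297. In the scene crop the base (553–684, bottom at 333) lies within the ring (535–697, bottom at 350). I'm releasing the handle and rising.

Emit:
carry_out:
  series: "0 0 0 0 0 0 0;0 0 0 0 0 0 0;0 0 0 0 0 0 0;0 0 0 0 0 0 0;0 0 0 0 0 0 0;0 0 0 0 0 0 0;0 0 0 0 0 0 0;0 0 0 0 0 -0.5 0;0 0 0 0 0 -1 0;0 0 0 0 0 -1 0"

```text
t: 10.25
position: [0.4305, 0.0676, 0.167]
tcp_rot: [-0.094, 0.996, 0.0, -0.001]
force: [0.5, -0.3, -1.1]
grip_width: 0.0836
gripper_force: 0.0
```

```bash
python3 - <<'E'
from h import *
st=arm.observe();print(st["position"],st["grip_width"])
T=cam("top"); c=onz(T,307,209.2,.125); print("pot",c,"ring .5477 .0894")
# rack yaw from shelf front edge (z of shelf top unknown ~.335)
e=[onz(T,150+(u-400)/4,165+v/4,.335) for u,v in((402,134),(655,95))]; d=e[0]-e[1]; print(e,"yaw",np.degrees(np.arctan2(-d[0],d[1])))
y=np.radians(8.5); fx=np.array([np.cos(y),np.sin(y),0]); peg=np.array([.545,.3915,.246])
# viewing pose: leaning 40 deg, 150 mm back
th=np.radians(40); a=fx*np.sin(th)+[0,0,-np.cos(th)]
g=peg+fx*.022; g[2]=.224
# camera visibility for a standing point
for back in(.12,.18): print(back,g-a*back)
go(g-a*.15,a,-fx)
E
```

```text
[0.43050772 0.06757395 0.16698598] 0.08364306540371126
pot [0.54856935 0.0891951  0.125     ] ring .5477 .0894
[array([0.56312397, 0.43407419, 0.335     ]), array([0.58283888, 0.29055883, 0.335     ])] yaw 7.821844518378182
0.12 [0.49047109 0.3833506  0.31592533]
0.18 [0.45232746 0.37765    0.361888  ]
turn [ 0.17 -8.02  0.44] shift [-5.9  10.11 -2.53]
```

The pot is 1 mm from the ring's centre. Next I move to a leaning viewpoint in front of the basket.

Emit:
carry_out:
  series: "0 0 0 0 0 -0.9 0;0 0 0 0 0 -0.9 0;0 0 0 0 0 -0.9 0;0 0 0 0 0 -0.9 0;0 0 0 0 0 -0.9 0;0 -0.8 0 0 0.8 0 0;0 -0.8 0 0 0.8 0 0;0 -0.8 0 0 0.8 0 0;0 -0.8 0 0 0.8 0 0;0 -0.8 0 0 0.8 0 0"

```text
t: 11.25
position: [0.4085, 0.1861, 0.302]
tcp_rot: [-0.093, 0.98, 0.017, 0.175]
force: [0.7, 0.8, 0.7]
grip_width: 0.087
gripper_force: 0.0
```

Emit:
carry_out:
  series: "0 -0.8 0 0 0.8 0 0;0 -0.8 0 0 0.8 0 0;0 -0.8 0 0 0.8 0 0;0 -0.8 0 0 0.8 0 0;0 -0.8 0 0 0.8 0 0;0 0 0 0 0.5 0 0;0 0 0 0 0.5 0 0;0 0 0 0 0.5 0 0;0 0 0 0 0 0 0;0 0 0 0 0 0 0"

```text
t: 12.25
position: [0.3775, 0.3474, 0.3014]
tcp_rot: [-0.089, 0.936, 0.032, 0.34]
force: [0.2, -0.1, 0.3]
grip_width: 0.0873
gripper_force: 0.0
```

```bash
python3 - <<'E'
from h import *
st=arm.observe();print(st["position"],st["joint_pos"].round(2)); im=vision.grab_frame("wrist")[:,:,::-1]; C=cam("wrist",st)
cv2.imwrite("pics/w2.png",im); print("peg",px(C,[.545,.3915,.246]))
y=np.radians(8); fx=np.array([np.cos(y),np.sin(y),0]); peg=np.array([.545,.3915,.246]); th=np.radians(45); a=fx*np.sin(th)+[0,0,-np.cos(th)]
g=peg+fx*.022; g[2]=.224; go(g-a*.15,a,-fx,st)
E
```

```text
[0.37748486 0.34738049 0.30136512] [ 0.86 -0.52  2.18 -0.51  0.96 -0.72]
peg [327.58220403 274.01911872]
turn [ 0.38 -1.01  0.43] shift [-2.75  0.68  1.4 ]
```

View pics/w2.png

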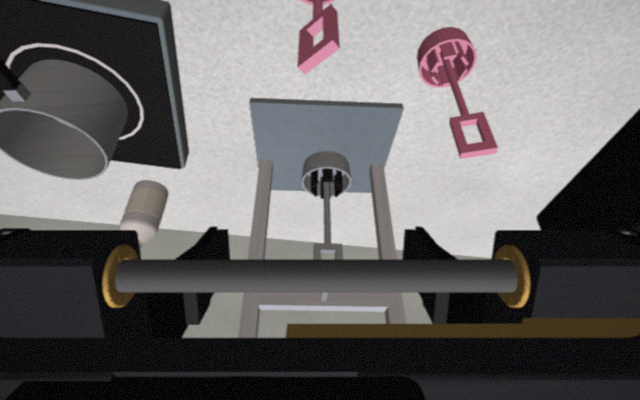

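This wrist view is upside down. The steel basket's dish is at (327,175), with its stem and eye up to about (327,300), behind the gripper's bar. The two pink look-alikes are at (320,35) and (450,90). I'm leaning further and rising to see the eye.

Emit:
carry_out:
  series: "0.1 -0.25 0.11 -0.4 0.17 -0.3 0;0.1 -0.25 0.11 -0.4 0.17 -0.3 0;0.1 -0.25 0.11 -0.4 0.17 -0.3 0;0.08 -0.26 0.1 -0.4 0.17 -0.3 0;0 0 0 0 0 -0.3 0;0 0 0 0 0 -0.3 0;0 0 0 0 0 0 0;0 0 0 0 0 0 0;0 0 0 0 0 0 0;0 0 0 0 0 0 0"

```text
t: 13.3
position: [0.3732, 0.3675, 0.3726]
tcp_rot: [-0.064, 0.922, 0.027, 0.382]
force: [0.1, 1.2, 0.4]
grip_width: 0.0871
gripper_force: 0.0
```

```bash
python3 - <<'E'
from h import *
st=arm.observe();print(st["position"],st["tcp_rot"],st["joint_pos"].round(2)); im=vision.grab_frame("wrist")[:,:,::-1]; C=cam("wrist",st)
cv2.imwrite("pics/w3raw.png",im); np.save("st3.npy",st,allow_pickle=True); p=px(C,[.545,.3915,.246]); print("peg",p)
u,v=330,180
cv2.imwrite("pics/w3.png",cv2.resize(im[60:260,230:430],None,fx=3,fy=3,interpolation=2))
E
```

```text
[0.37324598 0.36750467 0.37262245] [-0.06391876  0.92163291  0.02660009  0.38183715] [ 0.97 -0.5   2.08 -0.64  1.07 -0.56]
peg [315.85024269 196.73029409]
```

View pics/w3.png

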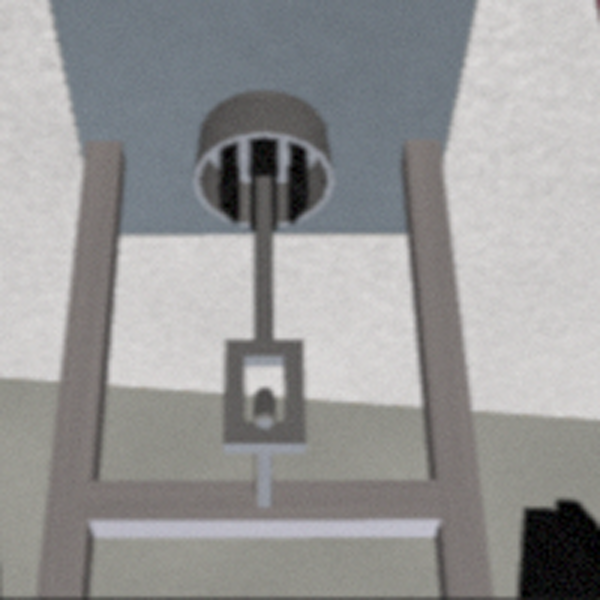

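The eye's front face has crop corners (223,340), (303,341), (224,443) and (306,445), and the upturned peg tip is at (264,405). The face is nearly square to the view, so the yaw is close.

```bash
python3 - <<'E'
from h import *
st=np.load("st3.npy",allow_pickle=True).item(); C=cam("wrist",st)
P=lambda u,v:(230+(u-1)/3,60+(v-1)/3)
bl,br,tl,tr=[onz(C,*P(u,v),z) for u,v,z in((223,340,.201),(303,341,.201),(224,443,.249),(306,445,.249))]
for n,q in zip(("bl","br","tl","tr"),(bl,br,tl,tr)): print(n,q.round(4))
print("w",np.linalg.norm(br-bl),np.linalg.norm(tr-tl))
for d in(br-bl,tr-tl): print("yaw",np.degrees(np.arctan2(-d[0],d[1])))
print("tip", onz(C,*P(264,405),.246), "dish rim c", onz(C,*P(264,182),.114))
# rack front edge of base / rack yaw from uprights' feet back line rows: back edge of base
e=[onz(C,*P(u,v),.0) for u,v in((122,233),(407,234))]; d=e[1]-e[0]; print("rack back edge",e,"yaw",np.degrees(np.arctan2(-d[0],d[1])))
T=cam("top")
print("tri tip",tri(ray(C,*P(264,405)),ray(T,150+(523-401.5)/4,165+(174-1.5)/4)))
# eye top bar in top image
print("eye top (top cam)",onz(T,150+(523-401.5)/4,165+(148-1.5)/4,.249), onz(T,150+(495-401.5)/4,165+(140-1.5)/4,.249))
o=np.array([[.016*sx,24e-3*sy,0] for sy in(-1,1) for sx in(-1,1)])
f,cx,cy,R,t=C
K=np.array([[f,0,cx],[0,f,cy],[0,0,1]]); ip=np.array([P(*q) for q in((223,340),(303,341),(224,443),(306,445))])
ok,rv,tv=cv2.solvePnP(o,ip,K,None); print("pnp centre",R.T@(tv.ravel()-t))
E
```

```text
bl [0.567  0.3798 0.201 ]
br [0.5632 0.4124 0.201 ]
tl [0.5662 0.381  0.249 ]
tr [0.5635 0.4126 0.249 ]
w 0.03280664361792036 0.03178371451686316
yaw 6.597828158109969
yaw 4.905671349553433
tip [0.54015976 0.39285219 0.246     ] dish rim c [0.56670865 0.39699239 0.114     ]
rack back edge [array([7.53123657e-01, 3.30421915e-01, 5.55111512e-17]), array([0.72859133, 0.51479231, 0.        ])] yaw 7.579256763560614
tri tip [0.54763846 0.39387103 0.24162781]
eye top (top cam) [0.5628875  0.39175766 0.249     ] [0.56804988 0.40894347 0.249     ]
pnp centre [0.56236278 0.39610421 0.22655793]
```

```bash
cat > basket.py <<'E'
from h import *
y=np.radians(7.3); fx=np.array([np.cos(y),np.sin(y),0]); a=(fx+[0,0,-1])/2**.5
eye=np.array([.568,.3968,.2245])
E
python3 - <<'E'
from basket import *
go(eye+.019*a-.09*a,a,-fx)
E
```

```text
turn [0.09 0.   0.09] shift [-1.15  0.14  5.77]
```

Emit:
carry_out:
  series: "0.09 0 0.09 -0.4 0.14 0 0;0 0 0 -0.4 0 0.5 0;0 0 0 -0.35 0 0.8 0;0 0 0 0 0 0.9 0;0 0 0 0 0 0.9 0;0 0 0 0 0 0.9 0;0 0 0 0 0 0.9 0;0 0 0 0 0 0.87 0;0 0 0 0 0 0 0;0 0 0 0 0 0 0"

```text
t: 14.35
position: [0.5182, 0.3903, 0.2745]
tcp_rot: [-0.059, 0.922, 0.024, 0.382]
force: [0.5, -0.3, 0.8]
grip_width: 0.0867
gripper_force: 0.0
```

```bash
python3 - <<'E'
from basket import *
st=arm.observe(); print(st["position"],st["force"]); go(eye+.019*a,a,-fx,st); C=cam("wrist",st)
im=vision.grab_frame("wrist")[:,:,::-1]; cv2.imwrite("pics/w4.png",im); print(px(C,eye))
E
```

```text
[0.51823726 0.39034287 0.27451326] [ 0.51958415 -0.26782335  0.78155571]
turn [-0.01 -0.01 -0.  ] shift [-0.    0.    2.99]
[315.82918417 205.01609186]
```

View pics/w4.png

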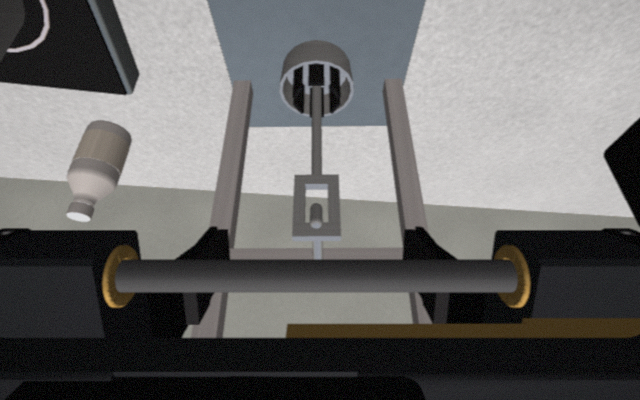

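The eye spans (293–340, 175–237). Its centre at (316,206) matches the prediction of (316,205), so I'm advancing and gripping.

Emit:
carry_out:
  series: "0 0 0 0 0 0.4 0;0 0 0 0 0 0.5 0;0 0 0 0 0 0.5 0;0 0 0 0 0 0.5 0;0 0 0 0 0 0.4 0;0 0 0 0 0 0.4 0;0 0 0 0 0 0.29 0;0 0 0 0 0 0 0;0 0 0 0 0 0 0;0 0 0 0 0 0 0"

```text
t: 15.4
position: [0.5813, 0.3993, 0.2127]
tcp_rot: [-0.059, 0.922, 0.025, 0.383]
force: [-0.2, 0.6, -0.2]
grip_width: 0.0868
gripper_force: 0.0
```

Emit:
carry_out:
  series: "0 0 0 0 0 0 1;0 0 0 0 0 0 1;0 0 0 0 0 0 1;0 0 0 0 0 0 1;0 0 0 0 0 0 1;0 0 0 0 0 0 1;0 0 0 0 0 0 1;0 0 0 0 0 0 1;0 0 0 0 0 0 1;0 0 0 0 0 0 1"
  force: 35

```text
t: 16.4
position: [0.5812, 0.399, 0.212]
tcp_rot: [-0.059, 0.922, 0.025, 0.382]
force: [0.0, -0.8, -0.3]
grip_width: 0.0311
gripper_force: 35.0
```

```bash
python3 - <<'E'
from basket import *
st=arm.observe(); print(st["position"],st["force"],st["torque"],st["grip_width"],st["gripper_force"])
p=st["position"]
go(p+[0,0,.016]); go(p-.06*fx)
E
```

```text
[0.58124931 0.39899042 0.2120042 ] [ 0.02143979 -0.78817074 -0.26834709] [-0.03567897  0.40051373 -0.04219267] 0.031055929855056816 34.994284712156514
turn [0. 0. 0.] shift [-0.38  0.   -0.38]
turn [0. 0. 0.] shift [ 1.41  0.   -1.42]
```

Emit:
carry_out:
  series: "0 0 0 -0.06 0 -0.06 1;0 0 0 -0.08 0 -0.08 1;0 0 0 -0.08 0 -0.08 1;0 0 0 -0.08 0 -0.08 1;0 0 0 -0.08 0 -0.08 1;0 0 0 0 0 0 1;0 0 0 0 0 0 1;0 0 0 0 0 0 1;0 0 0 0 0 0 1;0 0 0 0 0 0 1"

```text
t: 17.4
position: [0.5812, 0.3989, 0.2279]
tcp_rot: [-0.059, 0.922, 0.025, 0.382]
force: [1.1, 0.3, 0.2]
grip_width: 0.0315
gripper_force: 35.0
```

```bash
python3 - <<'E'
from basket import *
st=arm.observe(); print(st["position"],st["force"],st["torque"],st["grip_width"])
im=vision.grab_frame("wrist")[:,:,::-1]; cv2.imwrite("pics/w5.png",cv2.resize(im[0:300,170:470],None,fx=2,fy=2,interpolation=2))
E
```

```text
[0.58115128 0.39894775 0.22786085] [1.10761893 0.25536079 0.23277124] [-0.02866111  0.66491016  0.04800054] 0.031453315263166894
```

View pics/w5.png

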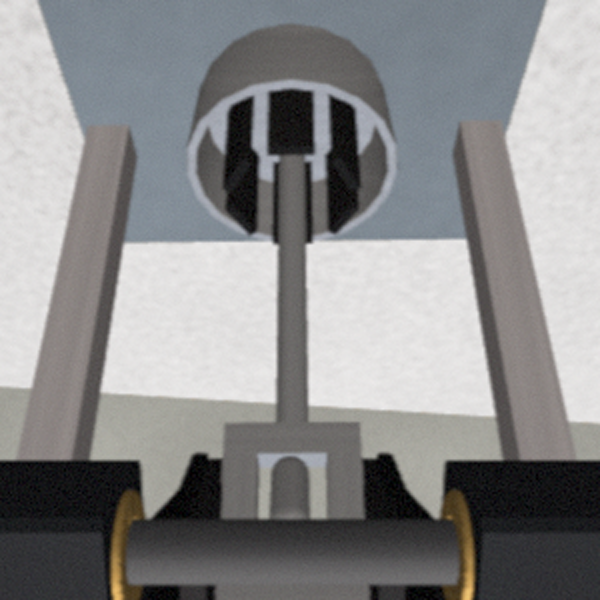

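The eye (crop 222–360 wide) is held between the fingers, and the peg now sits low in the hole at (290,460). I'm drawing it forward carefully.

Emit:
carry_out:
  series: "0 0 0 0.06 0 -0.06 1;0 0 0 0.1 0 -0.1 1;0 0 0 0.1 0 -0.1 1;0 0 0 0.1 0 -0.1 1;0 0 0 0.1 0 -0.1 1;0 0 0 0 0 0 1;0 0 0 0 0 0 1;0 0 0 0 0 0 1;0 0 0 0 0 0 1;0 0 0 0 0 0 1"

```text
t: 18.45
position: [0.562, 0.3965, 0.2281]
tcp_rot: [-0.059, 0.922, 0.025, 0.382]
force: [-0.2, 0.9, -2.3]
grip_width: 0.031
gripper_force: 35.0
```

Emit:
carry_out:
  series: "0 0 0 0.1 0 -0.1 1;0 0 0 0.1 0 -0.1 1;0 0 0 0.1 0 -0.1 1;0 0 0 0.1 0 -0.1 1;0 0 0 0.1 0 -0.1 1;0 0 0 0.15 0 -0.15 1;0 0 0 0.2 0 -0.2 1;0 0 0 0.2 0 -0.2 1;0 0 0 0 0 0 1;0 0 0 0 0 0 1"

```text
t: 19.45
position: [0.5175, 0.3911, 0.2283]
tcp_rot: [-0.059, 0.922, 0.025, 0.382]
force: [-1.1, -0.0, -2.3]
grip_width: 0.0318
gripper_force: 35.0
```

```bash
python3 - <<'E'
from basket import *
st=arm.observe(); p=st["position"]; print(p,st["force"],st["torque"],st["grip_width"],st["gripper_force"])
C=cam("wrist",st);im=vision.grab_frame("wrist")[:,:,::-1]; cv2.imwrite("pics/w6raw.png",im)
go([p[0],p[1],p[2]+.095])
# target: eye xy -> pot centre; upright basket axis under eye; yaw kept
d=np.array([.5486,.0892,0])-(p-.019*a)*[1,1,0]; go(p+d)
# basket axis in hand (dish rim centre) predicted if upright
e=p-.019*a; print("expect rim",px(C,e-[0,0,.138-.028]),"base",px(C,e-[0,0,.138]))
E
```

```text
[0.51745192 0.39105168 0.22831548] [-1.09893552 -0.02179065 -2.3440745 ] [ 0.01855511  0.6435169  -0.0126808 ] 0.031803280228474506 34.99487968179892
turn [0. 0. 0.] shift [-2.24  0.01 -2.24]
turn [0. 0. 0.] shift [ -0.14 -10.11   0.12]
expect rim [315.41416738  87.86063906] base [315.40873466  56.98069073]
```

Emit:
carry_out:
  series: "0 0 0 -0.1 0 -0.1 1;0 0 0 -0.2 0 -0.2 1;0 0 0 -0.25 0 -0.25 1;0 0 0 -0.25 0 -0.25 1;0 0 0 -0.25 0 -0.25 1;0 0 0 -0.25 0 -0.25 1;0 0 0 -0.2 0 -0.2 1;0 0 0 -0.15 -0.1 -0.15 1;0 0 0 0 -0.2 0 1;0 0 0 0 -0.35 0 1"

```text
t: 20.5
position: [0.52, 0.371, 0.2977]
tcp_rot: [-0.059, 0.922, 0.025, 0.382]
force: [-0.6, -0.9, -0.8]
grip_width: 0.0313
gripper_force: 35.0
```

Emit:
carry_out:
  series: "0 0 0 0 -0.5 0 1;0 0 0 0 -0.6 0 1;0 0 0 0 -0.6 0 1;0 0 0 0 -0.6 0 1;0 0 0 0 -0.6 0 1;0 0 0 0 -0.6 0 1;0 0 0 0 -0.6 0 1;0 0 0 0 -0.6 0 1;0 0 0 0 -0.6 0 1;0 0 0 0 -0.6 0 1"

```text
t: 21.5
position: [0.5421, 0.1943, 0.2966]
tcp_rot: [-0.059, 0.922, 0.024, 0.382]
force: [-0.5, 0.3, -2.2]
grip_width: 0.0317
gripper_force: 35.0
```

Emit:
carry_out:
  series: "0 0 0 0 -0.6 0 1;0 0 0 0 -0.6 0 1;0 0 0 0 -0.6 0 1;0 0 0 0 -0.6 0 1;0 0 0 0 -0.5 0 1;0 0 0 -0.14 -0.4 0.12 1;0 0 0 0 -0.25 0 1;0 0 0 0 -0.11 0 1;0 0 0 0 0 0 1;0 0 0 0 0 0 1"

```text
t: 22.5
position: [0.5618, 0.0876, 0.2978]
tcp_rot: [-0.059, 0.922, 0.025, 0.382]
force: [0.8, 0.4, -1.2]
grip_width: 0.0311
gripper_force: 35.0
```

```bash
python3 - <<'E'
from basket import *
st=arm.observe(); p=st["position"]; print(p,st["tcp_rot"],st["force"],st["torque"],st["grip_width"],st["gripper_force"])
C=cam("wrist",st);im=vision.grab_frame("wrist")[:,:,::-1]; t=vision.grab_frame("top")[:,:,::-1]; s=vision.grab_frame("scene")[:,:,::-1]
A=[im[0:280,175:455],t[170:270,255:355],s[130:230,280:380]]
cv2.imwrite("pics/c7.png",np.hstack([cv2.resize(q,(266,266),interpolation=2) if i==0 else cv2.resize(q,(266,266),interpolation=2) for i,q in enumerate(A)]))
for i,q in enumerate((im,t,s)): cv2.imwrite(f"pics/r7_{i}.png",q)
e=p-.019*a; print("eye",e,"expect rim wrist",px(C,e-[0,0,.110]))
for n in("top","scene"): print(n,"rim",px(cam(n),e-[0,0,.110]),"base",px(cam(n),e-[0,0,.138]),"eyetop",px(cam(n),e+[0,0,.025]),"potrim",px(cam(n),[.5486,.0892,.125]))
E
```

```text
[0.56183222 0.08758327 0.29777541] [-0.05871757  0.92196277  0.02476572  0.38199942] [ 0.82665233  0.38869934 -1.20584021] [-0.02479343  0.63319001  0.01719404] 0.03110461556024522 34.99468451103894
eye [0.54850609 0.08587616 0.31121044] expect rim wrist [315.43050977  87.96611652]
top rim [307.07328041 207.0133225 ] base [307.52056807 207.84856396] eyetop [304.60053587 202.39584933] potrim [306.99801436 209.1885439 ]
scene rim [333.30759793 185.63983094] base [333.11846112 190.23660181] eyetop [334.33858039 160.5828885 ] potrim [333.8005204  197.87394782]
```

View pics/c7.png

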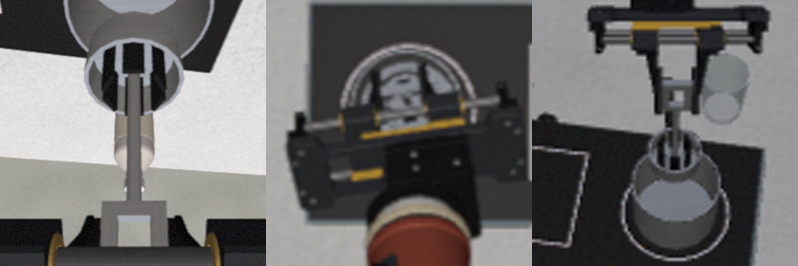

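The basket hangs in the grip over the pot: rim at (316,81) in the wrist view, (334,186) in the scene view. Both nearly match the predictions of (315,88) and (333,186), and it is centred on the pot. I'm checking the tilt and the descent.

```bash
python3 - <<'E'
from basket import *
st=arm.observe(); p=st["position"]; e=p-.019*a; C=cam("wrist",st)
for tilt in(-4,-2,0,2,4):
    R=Ro.from_rotvec(np.radians(tilt)*np.array([-fx[1],fx[0],0]))
    q=[px(C,e+R.apply([.032*np.cos(k),.032*np.sin(k),-.110])) for k in np.linspace(0,6.28,60)]
    print(tilt,np.min(q,0).round(1),np.max(q,0).round(1))
d=np.array([.5486,.0892,p[2]-.118])-(p-.019*a)*[1,1,0]; d[2]=-.118
go(p+d)
E
```

```text
-4 [264.1  51.8] [366.9 133.5]
-2 [263.2  46.8] [367.7 128.4]
0 [262.4  41.8] [368.5 123.4]
2 [261.5  36.8] [369.4 118.4]
4 [260.6  31.8] [370.3 113.4]
turn [0. 0. 0.] shift [2.78 0.09 2.79]
```

The tilt is about 1° or less, so I'm lowering.

Emit:
carry_out:
  series: "0 0 0 0.1 0.09 0.1 1;0 0 0 0.2 0 0.2 1;0 0 0 0.2 0 0.2 1;0 0 0 0.2 0 0.2 1;0 0 0 0.2 0 0.2 1;0 0 0 0.2 0 0.2 1;0 0 0 0.2 0 0.2 1;0 0 0 0.2 0 0.2 1;0 0 0 0.2 0 0.2 1;0 0 0 0.2 0 0.2 1"

```text
t: 23.65
position: [0.5619, 0.0904, 0.217]
tcp_rot: [-0.059, 0.922, 0.025, 0.382]
force: [1.1, 0.5, -0.8]
grip_width: 0.0313
gripper_force: 35.0
```

Emit:
carry_out:
  series: "0 0 0 0.2 0 0.2 1;0 0 0 0.2 0 0.2 1;0 0 0 0.2 0 0.2 1;0 0 0 0.15 0 0.15 1;0 0 0 0.1 0 0.1 1;0 0 0 0.03 0 0.04 1;0 0 0 0 0 0 1;0 0 0 0 0 0 1;0 0 0 0 0 0 1;0 0 0 0 0 0 1"

```text
t: 24.65
position: [0.5623, 0.0905, 0.1806]
tcp_rot: [-0.059, 0.922, 0.025, 0.383]
force: [-0.6, -0.2, -1.9]
grip_width: 0.0315
gripper_force: 35.0
```

Emit:
carry_out:
  series: "0 0 0 0.02 0 0.02 1;0 0 0 0 0 0 1;0 0 0 0.02 0 0.02 1;0 0 0 0 0 0 1;0 0 0 0.02 0 0.02 1;0 0 0 0 0 0 1;0 0 0 0 0 0 1;0 0 0 0 0 0 1;0 0 0 0 0 0 1;0 0 0 0 0 0 1"

```text
t: 25.65
position: [0.5621, 0.0905, 0.1776]
tcp_rot: [-0.059, 0.922, 0.025, 0.382]
force: [-0.2, 0.4, -1.6]
grip_width: 0.0311
gripper_force: 35.0
```

Emit:
carry_out:
  series: "0 0 0 0.02 0 0.02 1;0 0 0 0 0 0 1;0 0 0 0.02 0 0.02 1;0 0 0 0 0 0 1;0 0 0 0 0 0 1;0 0 0 0 0 0 1;0 0 0 0 0 0 1;0 0 0 0 0 0 1;0 0 0 0 0 0 1;0 0 0 0 0 0 1"

```text
t: 26.65
position: [0.5623, 0.0905, 0.1761]
tcp_rot: [-0.059, 0.922, 0.025, 0.382]
force: [0.1, -0.2, 0.5]
grip_width: 0.0317
gripper_force: 35.0
```

```bash
python3 - <<'E'
from h import *
st=arm.observe(); print(st["position"],st["force"],st["torque"])
E
```

```text
[0.56226939 0.0904808  0.1761074 ] [ 0.11582016 -0.19724273  0.50162224] [-0.08904995  0.37124282 -0.00697373]
```

Emit:
carry_out:
  series: "0 0 0 0.02 0 0.02 1;0 0 0 0 0 0 1;0 0 0 0 0 0 1;0 0 0 0 0 0 1;0 0 0 0 0 0 1;0 0 0 0 0 0 1;0 0 0 0 0 0 1;0 0 0 0 0 0 1;0 0 0 0 0 0 1;0 0 0 0 0 0 1"

```text
t: 27.65
position: [0.5628, 0.0905, 0.1761]
tcp_rot: [-0.059, 0.921, 0.025, 0.383]
force: [-1.3, -0.1, 5.3]
grip_width: 0.0315
gripper_force: 35.0
```

```bash
python3 - <<'E'
from h import *
st=arm.observe(); print(st["position"],st["force"],st["torque"])
E
```

```text
[0.5627805  0.09045159 0.17611515] [-1.33847815 -0.05520493  5.31449287] [ 0.0608357   0.13544754 -0.03396303]
```

Contact is made: the downward travel stopped and the force is 5 N upward. I'm easing off half a millimetre, releasing, and backing straight out.

Emit:
carry_out:
  series: "0 0 0 -0.01 0 -0.01 1;0 0 0 0 0 0 1;0 0 0 0 0 0 1;0 0 0 0 0 0 0.7;0 0 0 0 0 0 0.5;0 0 0 0 0 0 0.3;0 0 0 0 0 0 0;0 0 0 0 0 0 0;0 0 0 0 0 0 0;0 0 0 0 0 0 0"

```text
t: 28.65
position: [0.562, 0.0905, 0.1752]
tcp_rot: [-0.059, 0.922, 0.025, 0.382]
force: [-0.0, 0.5, 1.0]
grip_width: 0.071
gripper_force: 0.0
```

Emit:
carry_out:
  series: "0 0 0 0 0 0 0;0 0 0 0 0 -0.2 0;0 0 0 0 0 -0.4 0;0 0 0 0 0 -0.6 0;0 0 0 0 0 -0.8 0;0 0 0 0 0 -0.8 0;0 0 0 0 0 -0.8 0;0 0 0 0 0 -0.8 0;0 0 0 0 0 -0.6 0;0 0 0 0 0 0 0"

```text
t: 29.65
position: [0.4714, 0.0795, 0.2837]
tcp_rot: [-0.059, 0.922, 0.024, 0.381]
force: [-0.3, 0.2, 1.1]
grip_width: 0.087
gripper_force: 0.0
```

```bash
python3 - <<'E'
from h import *
st=arm.observe(); print(st["position"],st["force"],st["grip_width"])
im=vision.grab_frame("wrist")[:,:,::-1]; t=vision.grab_frame("top")[:,:,::-1]; s=vision.grab_frame("scene")[:,:,::-1]
cv2.imwrite("pics/c8.png",np.hstack([cv2.resize(q,(266,266),interpolation=2) for q in(im[0:280,175:455],t[100:300,255:455],s[130:230,280:380])]))
E
```

```text
[0.47139647 0.07949482 0.28369247] [-0.30037937  0.22109754  1.09617898] 0.08697706265597367
```

View pics/c8.png

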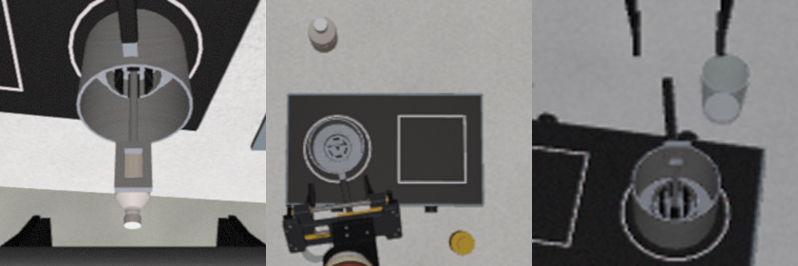

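The basket stands upright and centred in the pot, and the pot is inside the ring (top crop at (338,148)). The gripper is clear, and the bottle, beaker and weight are undisturbed.

```bash
python3 -c "
from station import ticket; print(ticket.job_done())"
```

```text
the job is handed in; nothing more can be done
None
```

The job is handed in, with no verdict shown: the pot stands inside the circle, the basket stands upright on its floor, the gripper is clear, and the bottle, beaker and weight look undisturbed.

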